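Seat a sharpening stone in the corner of its base

ROBOT

A 6-joint arm with a two-finger parallel gripper is mounted at the origin on a cart in front of the work surface, level with it; the furniture and walls round the work are solid. World frame = base frame: x ahead of the robot, y to its left, z up, the work surface at z = 0. Lengths are in m, angles in degrees, forces in N, time in s.
With the tool pointing down it reaches from about 0.4 to 0.825 m from the base axis. Payload 7 kg.
Tool frame: the origin (TCP) lies midway between the tips of the shut fingers; the grasp point (between the pads) lies 19 mm behind it; z points along the fingers, y is the line along which they close (so a half turn about z gives the same grasp; the last joint's range is limited). The gripper opens to 88 mm and grips with 3 to 60 N. Pads are 19 mm wide; open, the fingers measure 130 mm over their backs; the gripper's body (78 mm by 193 mm) begins 47 mm behind the grasp point.
Start: joints at [80.907, 20.546, 0.682, 0, -70.136, -16.507], TCP at [0.292, 0.609, 0.227] pointing down, gripper open.
Joint ranges: [-176.03, 176.03], [-82.01, 121.73], [-58.28, 71.71], [-173.87, 95.51], [-174.79, -0.11], [-173.66, 173.66]. Speed limits (degrees/s): [136.94, 136.94, 172.46, 180, 180, 180].

INTERFACE

Orientations are given as a 3x3 rotation matrix whose columns are the frame's x, y, z axes.
In Python, from rig import robot gives the robot as it stands. Calls block until the motion is done:
- robot.goto(position, orientation): joint-space move of the TCP to a pose.
- robot.servo_line(position, ori=None, speed=0.15): straight line of the TCP; ori=None keeps the orientation; speed is the mean speed in m/s.
- robot.movej(angles): joint-space move.
- robot.move_gripper(opening): opening from 0.0 (shut) to 1.0 (fully open); the grip force is fixed at half the most; returns when the fingers have stopped.
- robot.dwell(seconds).
- robot.ik(position, orientation): joint angles nearest the present ones, or None.
- robot.grab_frame(name): name is "side" or "top" or "wrist"; returns (picture, depth): 420x560x3 uint8, red, green, blue; 420x560 float32, m along the optical axis (not along the pixel's ray), 0 where there is no reading.
- robot.camera_info(name): a dict with "vfov" (degrees; the focal length in pixels is half the picture's height over the tangent of half this angle, whatever the lens; pixels are square), "cx", "cy" (the principal point, pixels), "view" (4x4, takes a point from world to camera coordinates); the wrist camera has in their place "T_tool_cam" (4x4, takes a point from camera to tool coordinates, whose origin is the TCP and whose axes are the flange's). Camera axes: x right, y down, z forward; pixel columns grow to the right and rows downward; lengths in m; the calibration is good to about 2 mm. A picture is of the moment at which its call begins: read the wrist's pose just before it. camera_info takes no time and is no camera call.
A pose or a line that the arm cannot do raises robot.Unreachable and nothing moves.
- robot.job_done(): hands the job in; it is judged then, once.
Readings, each from a call of its own:
- robot.read_t(): time.
- robot.read_qpos(): joint angles.
- robot.read_qvel(): joint speeds.
- robot.read_effort(): joint torques, N m.
- robot.read_position(): TCP position.
- robot.read_tcp_rot(): TCP orientation.
- robot.read_force(): force on the tool from outside, world axes, zero at the start.
- robot.read_ft_torque(): the same for the moment, N m.
- robot.read_grip_width(): opening from 0.0 (shut) to 1.0 (fully open).
- robot.read_finger_force(): force on a finger pad.
Only numpy, scipy, OpenCV 4.12 (cv2) and the standard library are available. Lean on these libraries where they do the work, as an engineer would, in place of code of your own. Each camera call takes 0.05 s, during which the arm holds its last target. There are 200 camera calls.

TASK

Get the sharpening stone ready for use: first lift the food tin off the wooden sharpening base and stand it upright on the bare worktop, clear of the base. Then lay the stone flat on the base and push it into the corner, one end flush against the end bar and its long side flush against the side bar. Finish while still holding the stone in your fingers, pressed firmly against both bars at once; do not let go, and leave the timer, mug and teaspoon alone.

Things in the scene. Friction and masses are not known exactly. Their poses are not given: they have to be found in the camera images.
- base: light wooden sharpening base, fixed, 200 (x) x 130 (y) mm, flat top 16 mm above the worktop. Origin: middle of its underside, at worktop height; +x roughly away from the robot, +y roughly left. Two low bars on top form an inside corner at its +x, +y corner. Stone fully home there: its centre at x 15, y 22, z 33 mm in this frame, its x axis along the base's x (either way round)
- end_bar: smooth, slippery aluminium bar, rigid, fixed across the far end of the base, 12 (x) x 112 (y) mm, 12 mm high above the base's top. Origin: middle of its underside; axes as the base's. Its inner face looks to the base's -x and lies at x = 85 mm in the base frame. The stone's short end goes against it
- side_bar: smooth, slippery aluminium bar, rigid, fixed along the left edge of the base, 110 (x) x 12 (y) mm, 12 mm high above the base's top. Origin: middle of its underside; axes as the base's. Its inner face looks to the base's -y and lies at y = 50 mm in the base frame. The stone's long side goes against it
- stone_center (a point): centre of the loose sharpening stone, a plain block 140 (x) x 56 (y) x 34 (z) mm, thick dark grey layer below, thin pale layer on top, 0.45 to 0.7 kg. Starts flat on the worktop right of the base, pale side up, centre 17 mm up. Grip it from above across the 56 mm width, in its upper half, clear of the 12 mm bars. On the base's wood it drags (friction about 0.6)
- stone: the same stone; origin in the middle of its underside, x along its length
- tin_center (a point): centre of the food tin, an upright cylinder 57 mm in diameter and 72 mm high with a printed label (about 0.18 kg); it starts standing on top of the base in the corner, where the stone belongs. Its z axis is the tin's axis
- tin: the same tin; origin in the middle of its underside. The bare worktop directly left (+y) of the base, up to 0.17 m from the base's centre, is free to stand it on
- timer: bystander: round kitchen timer, 63 mm across, 48 mm high, far left of the base in front of the kettle; origin in the middle of its underside
- mug: bystander: plain white mug, 81 mm across, 97 mm high, far right; origin in the middle of its underside
- teaspoon: bystander: teaspoon 132 mm long lying beyond the base to the right; origin in the middle of its underside
There are look-alikes about, which are no part of the job. What is shaped like the stone but green is not meant.

How it is judged (in metres and radians):
On the way:
1. the tin stands upright on the worktop, off the base and let go (height (world z) of tin_center between 0.031 and 0.041 m and angle between tin_center's own z axis and vertical below 0.1 rad and contact force between the fingers and tin below 0.05 N and contact force between tin and base below 0.05 N and contact force between tin and stone below 0.05 N and linear speed of tin below 0.02 m/s), for 0.2 s.
At the end, for the whole second after the job is handed in: Still held by the fingers: stone flat on the base, within 4 mm of home and 0.05 rad of square, pressing over 2 N on each bar for the last second. Tin upright (0.1 rad) on the worktop, released, touching neither base nor stone; timer, mug and teaspoon within 30 mm of their starts (all of step 1 and x of stone_center in the frame of base between 0.011 and 0.019 m and y of stone_center in the frame of base between 0.018 and 0.026 m and z of stone_center in the frame of base between 0.029 and 0.037 m and angle between the x axis of stone and the x axis of base, either way round below 0.05 rad and angle between stone's own z axis and vertical below 0.05 rad and contact force between stone and end_bar above 2 N and contact force between stone and side_bar above 2 N and contact force between the fingers and stone above 2 N and linear speed of stone below 0.01 m/s); the arm keeps its last pose, push and grip.
It fails at once if the tin is tipped over (angle between tin_center's own z axis and vertical above 0.6 rad).
It fails at once if the timer is disturbed (moved over 30 mm) (distance of timer from where it was at the start of the episode above 0.03 m).
It fails at once if the mug is disturbed (moved over 30 mm) (distance of mug from where it was at the start of the episode above 0.03 m).
It fails at once if the teaspoon is disturbed (moved over 30 mm) (distance of teaspoon from where it was at the start of the episode above 0.03 m).
It also fails if it takes over 72 s, if anything falls off the work surface, if the arm or the gripper's body presses on something with over 40 N, if the wrist force passes 120 N, or if a joint passes its speed limit or range.

## Working session

There is one attempt and no reset: what is moved stays moved. The work goes in short steps, each a Python script; the robot and the scene stay as the last script left them, time stands still between calls to the robot, and variables do not carry over. Pictures are saved under pics/ and viewed, at most 10 in all, crops included, and the job is handed in when it is done.

```bash
mkdir -p pics; ls; cat > h.py <<'E'
import numpy as np, cv2
from rig import robot
def cloud(name):
    T=None
    if name=="wrist":
        p=np.array(robot.read_position()); R=np.array(robot.read_tcp_rot())
    im,d=robot.grab_frame(name); c=robot.camera_info(name)
    f=im.shape[0]/2/np.tan(np.radians(c["vfov"])/2)
    v,u=np.mgrid[:im.shape[0],:im.shape[1]]
    P=np.stack([(u-c["cx"])*d/f,(v-c["cy"])*d/f,d],-1)
    if name=="wrist":
        M=np.array(c["T_tool_cam"]); W=(P@M[:3,:3].T+M[:3,3])@R.T+p
    else:
        M=np.linalg.inv(np.array(c["view"])); W=P@M[:3,:3].T+M[:3,3]
    return im,d,W
def save(n,im): cv2.imwrite(f"pics/{n}.png",np.ascontiguousarray(im[...,::-1]))
E
python3 - <<'E'
from h import *
for n in("top","side"):
    im,d,W=cloud(n); save(n,im); np.savez(f"{n}.npz",im=im,d=d,W=W)
    print({k:v for k,v in robot.camera_info(n).items()})
print(robot.camera_info("wrist"),robot.read_tcp_rot(),robot.read_force(),robot.read_grip_width())
E
```

```text
pics
{'vfov': 57.03619410785805, 'cx': 281.24751504985346, 'cy': 203.2240361989226, 'view': array([[-2.09692330e-02, -9.99779987e-01,  5.17810730e-04,
        -2.13278245e-01],
       [-9.88768855e-01,  2.06616252e-02, -1.48017729e-01,
         5.47993202e-01],
       [ 1.47974465e-01, -3.61581339e-03, -9.88984572e-01,
         1.33280517e+00],
       [ 0.00000000e+00,  0.00000000e+00,  0.00000000e+00,
         1.00000000e+00]])}
{'vfov': 56.594315373472185, 'cx': 280.2268456413896, 'cy': 202.6009361613595, 'view': array([[-0.87158528, -0.48990568,  0.01820798,  0.36818087],
       [-0.27428594,  0.45652209, -0.84637746,  0.30972242],
       [ 0.40633278, -0.74268433, -0.53227217,  0.71187858],
       [ 0.        ,  0.        ,  0.        ,  1.        ]])}
{'vfov': 69.06697799609898, 'cx': 278.40215117824295, 'cy': 211.612207728328, 'T_tool_cam': array([[-1.85618035e-05, -9.59265741e-01, -2.82505289e-01,
         7.64051112e-02],
       [ 9.99999868e-01, -1.62756738e-04,  4.86947208e-04,
         6.15258171e-04],
       [-5.13091413e-04, -2.82505242e-01,  9.59265617e-01,
        -1.58180894e-01],
       [ 0.00000000e+00,  0.00000000e+00,  0.00000000e+00,
         1.00000000e+00]])} [[ 9.01794583e-01 -4.32164601e-01 -5.36725287e-04]
 [-4.32164913e-01 -9.01793448e-01 -1.43677843e-03]
 [ 1.36909429e-04  1.52763284e-03 -9.99998824e-01]] [ 0.09477998 -0.16741074  0.26671589] 1.0002843335115643
```

View pics/top.png

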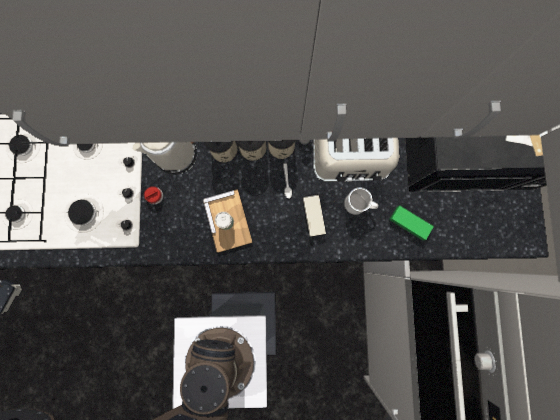

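View pics/side.png

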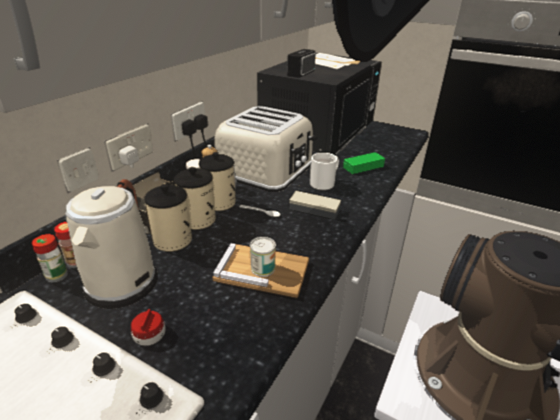

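Top view: base at (228,221) with the tin on it at (224,221) and bars along its left and far edges. The timer is at (153,196), the spoon at (288,185) and the mug at (359,201). Stone candidates are the pale block at (314,216) and the green block at (412,222). The pale one fits: pale top, just right of the base, not green. I'll measure both and make an enlarged crop to confirm.

```bash
cat >> h.py <<'E'
def rect(pts):
    (c,s,a)=cv2.minAreaRect((pts*1000).astype(np.float32)); return np.array(c)/1000,s,a
E
python3 - <<'E'
from h import *
for n,box in (("top",dict(base=(195,185,260,255),stone=(300,190,330,240),timer=(140,185,165,207))),("side",dict(base=(205,230,320,300),stone=(285,190,345,216),timer=(125,305,170,350)))):
    z=np.load(n+".npz"); W=z["W"]; d=z["d"]
    for k,(a,b,c,e) in box.items():
        P=W[b:e,a:c][d[b:e,a:c]>0]
        lo,hi={"base":(.010,.024),"stone":(.027,.045),"timer":(.01,.06)}[k]
        Q=P[(P[:,2]>lo)&(P[:,2]<hi)]
        print(n,k,len(Q),np.median(Q[:,2]),*rect(Q[:,:2]))
        if k=="base":
            Q=P[(P[:,2]>.08)&(P[:,2]<.1)]; print("tin top",len(Q),Q.mean(0), rect(Q[:,:2]))
im=np.load("top.npz")["im"][170:260,130:440]; a=cv2.resize(im,None,fx=2.5,fy=2.5,interpolation=2)
im=np.load("side.npz")["im"][140:310,190:400]; b=cv2.resize(im,(432,350),interpolation=2)
c=np.zeros((575,775,3),np.uint8); c[:225]=a; c[225:,:432]=b; save("crop",c)
E
```

```text
top base 1494 0.01648985760532007 [ 0.49092969 -0.02230914] (210.8203125, 145.67599487304688) 15.980239868164062
tin top 218 [ 0.48348497 -0.02443092  0.08573911] (array([ 0.48327554, -0.02454591]), (55.350311279296875, 54.66893768310547), 28.22126579284668)
top stone 612 0.034139875065492764 [ 0.49801245 -0.34156116] (139.43997192382812, 56.67446517944336) 8.312932968139648
top timer 254 0.0361156849043659 [0.58293842 0.23794508] (58.601863861083984, 64.71983337402344) 44.18242645263672
side base 2317 0.015450376114503617 [ 0.48595163 -0.02641441] (199.5244598388672, 132.1003875732422) 14.955116271972656
tin top 372 [ 0.4815639  -0.02120574  0.08453653] (array([ 0.4819227 , -0.02165743]), (56.08916091918945, 57.54081726074219), 3.6957406997680664)
side stone 549 0.03289081676314154 [ 0.49519913 -0.33890933] (140.63563537597656, 62.7059211730957) 6.636519432067871
side timer 884 0.03552047987925089 [0.58210352 0.24196564] (59.682437896728516, 58.20494842529297) 10.810778617858887
```

View pics/crop.png

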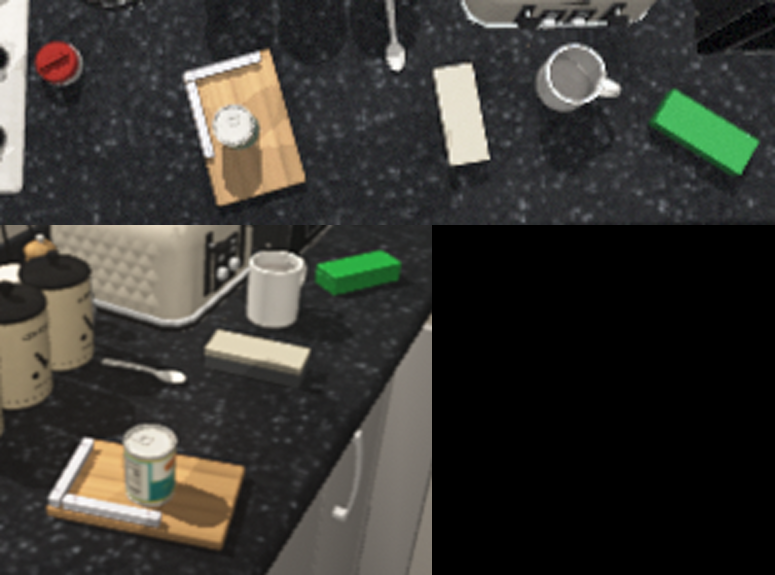

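The crop confirms it: the pale-topped, dark-sided block left of the mug is the stone, and the green one is the decoy. Next I hover over the tin and refine with the wrist camera.

```bash
cat >> h.py <<'E'
def down(deg):  # tool y at yaw deg, z down
    c,s=np.cos(np.radians(deg)),np.sin(np.radians(deg))
    return np.array([[s,c,0],[-c,s,0],[0,0,-1.]]) if False else np.array([[-s,c,0],[c,s,0],[0,0,-1.]])
E
python3 - <<'E'
from h import *
for a in (15,195,105,-75):
    print(a,[np.round(robot.ik(np.array(p),down(a)),1) if robot.ik(np.array(p),down(a)) is not None else None for p in ([.48,-.023,.2],[.451,.105,.06],[.496,-.34,.1])])
robot.goto([.46,.1,.26],down(195))   # high, clear of everything
robot.goto([.482,-.023,.22],down(195))
im,d,W=cloud("wrist"); save("w1",im); np.savez("w1.npz",im=im,W=W,d=d)
P=W[d>0]
Q=P[(P[:,2]>.078)&(P[:,2]<.1)]; print("tin",len(Q),Q[:,2].mean(),rect(Q[:,:2]))
hsv=cv2.cvtColor(im,cv2.COLOR_RGB2HSV)
print(robot.read_position(),robot.read_t())
E
```

```text
15 [None, array([ 37.6,  11.3, -37.8,   0. , -40.9, 157.4]), array([ -15.8,   20. ,  -18.2,    0. ,  -51.9, -149.2])]
195 [array([ 20.8,   3.2, -25.4,   0. , -61.5,  -5.8]), array([ 37.6,  11.3, -37.8,   0. , -40.9, -22.6]), array([-15.8,  20. , -18.2,   0. , -51.9,  30.8])]
105 [array([ 20.8,   3.2, -25.4,   0. , -61.5, -95.8]), array([  37.6,   11.3,  -37.8,    0. ,  -40.9, -112.6]), array([-15.8,  20. , -18.2,   0. , -51.9, -59.2])]
-75 [array([ 20.8,   3.2, -25.4,   0. , -61.5,  84.2]), array([ 37.6,  11.3, -37.8,   0. , -40.9,  67.4]), array([-15.8,  20. , -18.2,   0. , -51.9, 120.8])]
tin 5869 0.08734295298756253 (array([ 0.63515979, -0.056631  ]), (319.8863525390625, 215.39114379882812), 18.840011596679688)
[ 0.48239364 -0.02261616  0.22000285] 2.675
```

View pics/w1.png

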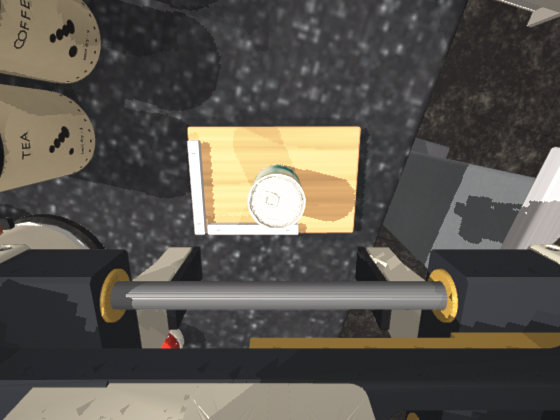

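The wrist view shows the tin at (277,200), right below the TCP. The end bar is at (196,187) and the side bar at (250,229). Now I'll fit these from the depth data.

```bash
python3 - <<'E'
from h import *
z=np.load("w1.npz"); W=z["W"][115:245,175:375]; im=z["im"][115:245,175:375]; d=z["d"][115:245,175:375]
P=W[d>0]; 
Q=P[(P[:,2]>.08)&(P[:,2]<.095)]; print("tin",len(Q),Q[:,2].mean(),cv2.minEnclosingCircle((Q[:,:2]*1000).astype(np.float32)))
Q=P[(P[:,2]>.009)&(P[:,2]<.035)]; print("base",np.median(Q[:,2]),rect(Q[:,:2]))
E
```

```text
tin 2545 0.08516206688358528 ((484.19146728515625, -24.21637535095215), 28.65105628967285)
base 0.01609958110156215 (array([ 0.48843918, -0.02945411]), (199.88446044921875, 129.46693420410156), 14.95555305480957)
```

```bash
python3 - <<'E'
from h import *
R=down(195)
robot.servo_line([.484,-.024,.05],speed=.12)
robot.move_gripper(0.0); print(robot.read_grip_width()*88,robot.read_finger_force())
robot.servo_line([.484,-.024,.12],speed=.12)
robot.servo_line([.452,.106,.12],speed=.12)
robot.servo_line([.452,.106,.04],speed=.1)
for k in range(8):
    z=.039-k*.001
    robot.servo_line([.452,.106,z],speed=.03); robot.dwell(.1)
    f=robot.read_force(); print(round(z,4),np.round(f,1))
    if f[2]>2.5: break
robot.move_gripper(1.0)
robot.servo_line([.452,.106,.2],speed=.12)
im,d,W=cloud("wrist"); save("w2",im); W=W[115:245,175:375];P=W[d[115:245,175:375]>0]
Q=P[(P[:,2]>.06)&(P[:,2]<.085)]; print("tin",len(Q),Q[:,2].mean(),Q[:,2].std(),cv2.minEnclosingCircle((Q[:,:2]*1000).astype(np.float32)))
# over the stone, tool y across its width
for a in (97.5,-82.5): print(robot.ik([.496,-.34,.2],down(a)))
print(robot.read_t())
E
```

```text
57.34634373312309 30.00007063150406
0.039 [ 0.4  0.4 -2.2]
0.038 [ 0.5 -0.5 -1.8]
0.037 [-0.6  1.  -2.4]
0.036 [ 0.3  0.1 -2.6]
0.035 [-0.5 -0.2 -1.9]
0.034 [-0.5 -0.2  1. ]
0.033 [-6.1  0.5 15.4]
tin 2662 0.06904953140283293 0.0016920160413742835 ((451.666015625, 105.75513458251953), 28.773666381835938)
[-15.83047489  14.72815087 -11.18433766   0.         -64.08751147
 -66.66952511]
[-15.83047489  14.72815087 -11.18433766   0.         -64.08751147
 113.33047489]
12.575
```

View pics/w2.png

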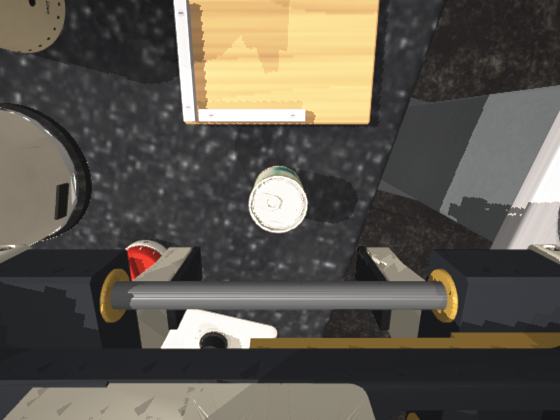

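The tin stands upright at (278,200), clear of the base and released. Next I look at the stone from above and measure the mug's clearance, since the gripper body is 193 mm wide.

```bash
python3 - <<'E'
from h import *
for n,(a,b,c,e) in (("top",(338,183,385,220)),("side",(305,148,342,192))):
    z=np.load(n+".npz"); W=z["W"][b:e,a:c]; P=W[z["d"][b:e,a:c]>0]; Q=P[(P[:,2]>.085)&(P[:,2]<.11)]
    print(n,"mug",Q[:,2].max(),cv2.minEnclosingCircle((Q[:,:2]*1000).astype(np.float32)),Q[:,:2].min(0),Q[:,:2].max(0))
robot.goto([.45,-.1,.26],down(97.5))
robot.goto([.47,-.34,.22],down(97.5))
im,d,W=cloud("wrist"); save("w3",im); np.savez("w3.npz",im=im,W=W,d=d)
P=W[(d>0)]; P=P[(abs(P[:,0]-.496)<.1)&(abs(P[:,1]+.34)<.06)]
Q=P[(P[:,2]>.026)&(P[:,2]<.045)]; print("stone",len(Q),np.median(Q[:,2]),rect(Q[:,:2]))
P=W[(d>0)]; Q=P[(abs(P[:,0]-.55)<.1)&(P[:,1]<-.38)&(P[:,1]>-.55)&(P[:,2]>.08)&(P[:,2]<.11)]
print("mug",len(Q), Q[:,:2].min(0) if len(Q) else 0,Q[:,:2].max(0) if len(Q) else 0)
E
```

```text
top mug 0.10313580575173042 ((538.388427734375, -502.08050537109375), 49.9185905456543) [ 0.50241954 -0.54979674] [ 0.58256708 -0.4537048 ]
side mug 0.09856918071104293 ((564.7369384765625, -508.2954406738281), 71.4586410522461) [ 0.49956271 -0.55135742] [ 0.62599088 -0.44761807]
stone 5431 0.033932072544498565 (array([ 0.49846356, -0.34105573]), (140.1531219482422, 55.7342414855957), 8.530542373657227)
mug 2157 [ 0.50196413 -0.54997602] [ 0.63269755 -0.38001199]
```

View pics/w3.png

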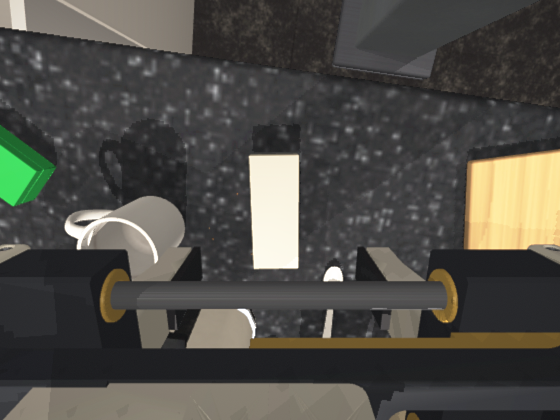

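Stone at (274,211), mug at (130,235) and spoon tip at (333,275). The stone fit matches its given size (140×56, height 34 mm), and the gripper body should clear the mug by about 20 mm. I'll grip the stone and carry it over the base.

```bash
cat >> h.py <<'E'
B=np.array([.4884,-.0294]); YAW=15.0
def bw(x,y,z):
    c,s=np.cos(np.radians(YAW)),np.sin(np.radians(YAW)); return [B[0]+c*x-s*y,B[1]+s*x+c*y,z]
def fb():
    f=robot.read_force(); c,s=np.cos(np.radians(YAW)),np.sin(np.radians(YAW)); return np.round([c*f[0]+s*f[1],-s*f[0]+c*f[1],f[2]],1)
E
python3 - <<'E'
from h import *
R=down(98.5)
robot.goto([.4985,-.341,.12],R)
robot.servo_line([.4985,-.341,.0165],speed=.1)
robot.move_gripper(0.0); print(robot.read_grip_width()*88,robot.read_finger_force())
robot.servo_line([.4985,-.341,.10],speed=.1)
robot.dwell(.2); print("lift",fb())
robot.servo_line(bw(-.003,.006,.10),ori=down(90+YAW),speed=.15)
robot.dwell(.2); print("hover",fb(),robot.read_t())
robot.servo_line(bw(-.003,.006,.037),speed=.08)
for k in range(8):
    z=.036-k*.001
    robot.servo_line(bw(-.003,.006,z),speed=.03); robot.dwell(.1); f=fb(); print(round(z,4),f)
    if f[2]>-2: break
im,d,W=cloud("wrist"); save("w4",im); im,d,W=cloud("side"); save("s4",cv2.resize(im[220:310,190:330],None,fx=4,fy=4,interpolation=2))
print(robot.read_t())
E
```

```text
56.18265942451769 29.99990612268448
lift [ 0.4  0.  -6.4]
hover [-0.2  0.5 -5.7] 20.7
0.036 [ 1.1  0.  -6.4]
0.035 [-0.4  0.9 -5.9]
0.034 [-0.1 -0.3 -6.7]
0.033 [ 0.5 -0.  -5.9]
0.032 [-2.5  1.3  5.9]
23.4833
```

View pics/s4.png

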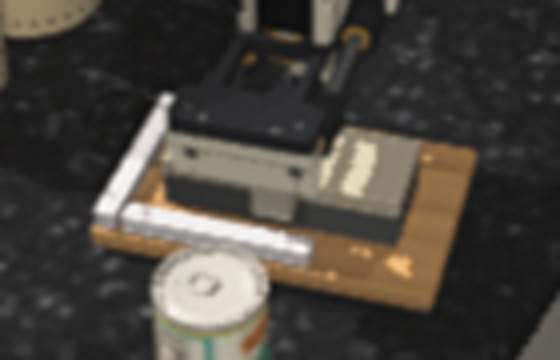

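The stone is flat on the wood, held, and just short of both bars, with the finger clear of the side bar. Now I push in small steps, watching the force.

```bash
python3 - <<'E'
from h import *
x,y,z=-.003,.006,.0325
robot.servo_line(bw(x,y,z),speed=.03); robot.dwell(.2); print(fb())
for ax in "xy":
    for k in range(30):
        if ax=="x": x+=.0015
        else: y+=.0015
        robot.servo_line(bw(x,y,z),speed=.03); robot.dwell(.15); f=fb()
        print(ax,round(x,4),round(y,4),f)
        if f["xy".index(ax)]<-12: break
p=np.array(robot.read_position()); c,s=np.cos(np.radians(YAW)),np.sin(np.radians(YAW)); q=p[:2]-B
print("base-frame tcp",c*q[0]+s*q[1],-s*q[0]+c*q[1],p[2],robot.read_ft_torque(),robot.read_grip_width()*88,robot.read_t())
E
```

```text
[-1.7  0.6  0.5]
x -0.0015 0.006 [-5.9  3.   6.3]
x 0.0 0.006 [-5.9  0.3  6.5]
x 0.0015 0.006 [-6.4 -0.1  6.1]
x 0.003 0.006 [-7.1 -0.1  7.1]
x 0.0045 0.006 [-6.3 -0.6  7.4]
x 0.006 0.006 [-7.6  0.2  6.6]
x 0.0075 0.006 [-6.4  0.2  6.2]
x 0.009 0.006 [-6.4 -1.   7.2]
x 0.0105 0.006 [-7.1 -0.6  6.7]
x 0.012 0.006 [-6.6 -0.4  7.4]
x 0.0135 0.006 [-6.3 -0.5  6.7]
x 0.015 0.006 [-6.4  0.2  7.2]
x 0.0165 0.006 [-5.  -0.2  6.2]
x 0.018 0.006 [-10.4   1.3  11.7]
x 0.0195 0.006 [-15.3   2.   18.6]
y 0.0195 0.0075 [-14.5  -5.5  15.8]
y 0.0195 0.009 [-12.3  -8.5  15. ]
y 0.0195 0.0105 [-13.1 -10.5  14.7]
y 0.0195 0.012 [-12.5 -12.   13.9]
y 0.0195 0.0135 [-13.1 -12.4  13.8]
base-frame tcp 0.015266279397572389 0.011241281815153702 0.032546650479341036 [-5.3261265   3.0318872  -0.15392083] 55.81919649640691 31.9333
```

```bash
python3 - <<'E'
from h import *
x,y,z=.0195,.0135,.0332
c,s=np.cos(np.radians(YAW)),np.sin(np.radians(YAW))
def rep(t):
    robot.dwell(.2); p=np.array(robot.read_position()); q=p[:2]-B
    f=np.mean([fb() for _ in range(4)],0); print(t,np.round([x,y,z],4),f,np.round([c*q[0]+s*q[1],-s*q[0]+c*q[1],p[2]],4)); return f
robot.servo_line(bw(x,y,z),speed=.03); rep("up")
for k in range(20):
    y+=.0015; robot.servo_line(bw(x,y,z),speed=.03); f=rep("y")
    if f[1]<-22: break
print(robot.read_tcp_rot(),robot.read_grip_width()*88,robot.read_t())
E
```

```text
up [0.0195 0.0135 0.0332] [-10.6  -8.2   5.8] [0.0152 0.0119 0.0325]
y [0.0195 0.015  0.0332] [-11.3  -8.9   6.4] [0.0152 0.0134 0.0325]
y [0.0195 0.0165 0.0332] [-11.3  -8.7   6.9] [0.0152 0.0149 0.0325]
y [0.0195 0.018  0.0332] [-11.8  -7.2   6.4] [0.0152 0.0164 0.0326]
y [0.0195 0.0195 0.0332] [-10.4  -7.8   7.2] [0.0152 0.0179 0.0326]
y [0.0195 0.021  0.0332] [-11.   -8.4   7.2] [0.0152 0.0194 0.0326]
y [0.0195 0.0225 0.0332] [-11.5  -7.8   6.6] [0.0152 0.0209 0.0326]
y [0.0195 0.024  0.0332] [-10.3  -7.7   6.9] [0.0152 0.0224 0.0325]
y [0.0195 0.0255 0.0332] [-10.2 -14.    5.6] [0.0152 0.023  0.0326]
y [0.0195 0.027  0.0332] [ -7.8 -24.4   3.6] [0.0153 0.0232 0.0327]
[[-0.9660064  -0.25843187 -0.00667822]
 [-0.25839283  0.96602016 -0.00617971]
 [ 0.00804833 -0.00424404 -0.99995861]] 56.003131911765905 36.4333
```

```bash
python3 - <<'E'
from h import *
robot.servo_line(bw(.0225,.027,.0332),speed=.03); robot.dwell(.5)
print(np.mean([fb() for _ in range(4)],0),robot.read_position(),robot.read_finger_force())
im,d,W=cloud("side"); save("s5",cv2.resize(im[220:310,190:330],None,fx=5,fy=5,interpolation=2)); print(robot.read_t())
E
```

```text
[-15.3 -22.7  12.9] [ 0.49735523 -0.0030447   0.03242458] 30.003221333026886
37.2333
```

View pics/s5.png

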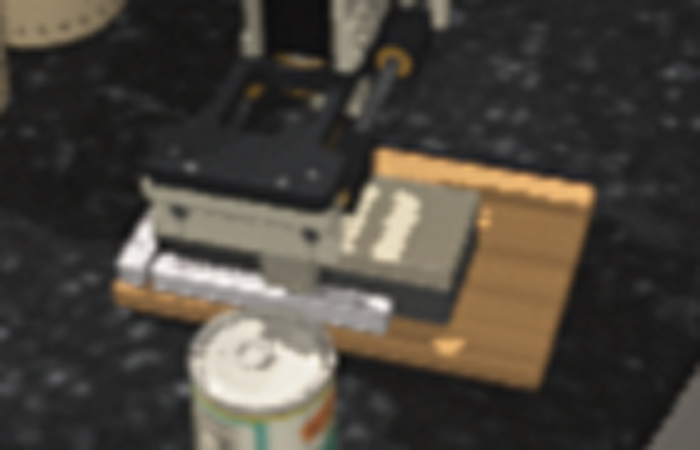

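The stone sits flush in the corner, with its side along the bar at (270,290), and the tin stands clear at (260,380). Contact forces are about 15 N and 23 N, so I'm handing it in.

```bash
python3 -c "
from h import *
print(robot.job_done())"
```

```text
the job is handed in; nothing more can be done
None
```

I handed the job in at about 37 s (verdict not shown): the tin stands upright on the worktop left of the base, and the stone is still gripped and pressed into the corner, with about 15 N of push towards the end bar and 23 N towards the side bar, part of it taken by friction on the wood.

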